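# Lock the 30 mm bearings in the coded bench cabinet

### The arm

A 6-joint arm with a two-finger parallel gripper is mounted at the origin on a cart in front of the work surface, level with it; the furniture and walls round the work are solid. World frame = base frame: x ahead of the robot, y to its left, z up, the work surface at z = 0. Lengths are in m, angles in rad, forces in N, time in s.
With the tool pointing down it reaches from about 0.3 to 0.875 m from the base axis. Payload 6.4 kg.
Tool frame: the origin (TCP) lies between the finger pads; the fingertips stand 8 mm ahead of it and the grasp point (between the pads) lies 11 mm behind it (ctrl.finger_overhang is the distance from the TCP to the fingertips, in m); z points along the fingers, y is the line along which they close (so a half turn about z gives the same grasp; the last joint's range is limited). The gripper opens to 85 mm and grips with 20 to 120 N. Pads are 22 mm wide; open, the fingers measure 114 mm over their backs; the gripper's body (76 mm by 85 mm) begins 54 mm behind the grasp point. The pads swing forward as they close: fully open they stand 13 mm farther back than shut.
Start: joints at [0.926, 0.181, 1.607, -0, 1.354, -0.206], TCP at [0.244, 0.521, 0.239] pointing down, gripper open.
Joint ranges: [-2.99, 2.99], [-0.89, 2.07], [0.3, 2.58], [-1.14, 4.28], [0, 2.63], [-3.12, 3.12]. Speed limits (rad/s): [2.57, 2.57, 3.01, 3.14, 3.14, 3.14].

### API

Orientations are given as a unit quaternion [w, x, y, z].
In Python, from bench import ctrl, camera gives the robot as it stands.
- The arm moves only by the shell command python3 -m pendant 'ROWS' [OPENING]. ROWS is JSON, a list of rows, each a list of 6 numbers: the shift along the world's x, y, z normalised to -1 to 1, where 1 is 200 mm, then the turn, a rotation vector about the world's x, y, z normalised to -1 to 1, where 1 is pi/2 rad. In form: [[dx, dy, dz, rx, ry, rz], ...]. A call has exactly 10 rows; each row shifts and turns the commanded pose from where the row before left it; what a row does not reach is not made up. A row lasts 1/8 s, in which the tool goes at most 62.5 mm and 10.7 degrees, less where a joint would pass 70% of its speed; a pose out of reach is approached as far as the arm can. A call with a number of a shift or a turn outside -1 to 1 is refused whole. A call with a gripper value outside its range is refused whole. OPENING is the opening, from -1 (shut) to 1 (fully open), set as the call begins (- or left out, the last holds). The fingers move at their own pace and stop on an object; the grip force is fixed at half the most. Time passes only in rows, so rows that do not move let the fingers close, or fill a call up. It gives the time, the measured TCP pose, the force, the opening and the grip force at its end, in the units of the state.
- ctrl.get_obs(): the state, without advancing time (a new reading comes with each control period).
- camera(name): name is "scene" or "top" or "wrist"; returns a dict with "color" (384x512x3 uint8, blue, green, red), "fx", "fy", "cx", "cy" (pixels), "distortion" ([k1, k2, p1, p2, k3] as OpenCV has them; the pictures are not rectified), "xyz" and "rotation" of the camera in the world; the wrist camera has in their place "hand_eye" (4x4, takes a point from camera to tool coordinates, whose origin is the TCP and whose axes are the flange's). Camera axes: x right, y down, z forward; pixel columns grow to the right and rows downward; lengths in m; the calibration is good to about 2 mm. A picture is of the moment at which its call begins: read the wrist's pose just before it. There is no depth.
- ctrl.hand_in(): hands the job in; it is judged then, once.
The state is a dict: "time_s": time; "q": joint angles; "dq": joint speeds; "joint_efforts": joint torques, N m; "eef_pos": TCP position; "eef_rot": TCP orientation; "wrist_force": force on the tool from outside, world axes, zero at the start; "torque": the same for the moment, N m; "opening": opening from 0.0 (shut) to 1.0 (fully open); "grasp_force": force on a finger pad.
Only numpy, scipy, OpenCV 4.12 (cv2) and the standard library are available. Lean on these libraries where they do the work, as an engineer would, in place of code of your own. Each camera call takes 0.05 s, during which the arm holds its last target. There are 200 camera calls.

### The job

Set the cabinet's left dial to 3 and its right dial to 2, then reach down through the gap behind the door's top at its left end, push the orange safety catch down and pull the door out while you hold it down. Lay every 30 mm bearing in the tray behind the door (there may be two to four; leave the smaller and larger look-alikes where they lie), then push the door fully home so that the catch springs up, and turn both dials back to 0.

Things in the scene. Friction and masses are not known exactly. Their poses are not given: they have to be found in the camera images.
- cabinet: the low blue steel cabinet with a grey pull-out door: 200 mm wide, 155 mm deep, 95 mm high, fixed to the table. Origin: middle of the lower edge of its front; x points into the cabinet (away from the robot), y to the left, z up. The roof covers x = 0.056 to 0.155 only; between the door's back and the roof's front edge is an open gap 44 mm wide (x = 0.012 to 0.056), across the whole width. The two dials stand on the roof, their tops at z = 0.139
- cab_door (a joint): how far the door is pulled out, m: 0 shut, 0.105 fully out (a stop). The door slides straight along the cabinet's -x with its tray; friction 1 N; it stays where it is left. It is held shut by each dial that is off its code and by the catch; a dial off its code also keeps an open door from shutting
- catch (a joint): how far the safety catch is pressed down, m: 0 up, 0.014 fully down; sprung up with 2.5 N at the top and 7.4 N fully down. The door is free with the catch pressed at least 0.011; hold it down over the first 15 mm of door travel. As the door is pushed shut the catch rides under a ramp by itself and springs up behind it (about 10 N push)
- dial_left (a joint): the left dial on the cabinet roof: value in rad, 0 with its white pointer at the digit 0, growing clockwise seen from above, 0.5 rad per digit (digit n is at 0.5 n), digits 0 to 5 printed on the roof round the dial, hard stops at 0 and 2.5; it stays where it is left, with slight friction (0.04 N m). It frees the door when within about 0.2 of 1.5 (digit 3)
- dial_right (a joint): the right dial on the cabinet roof: value in rad, 0 with its white pointer at the digit 0, growing clockwise seen from above, 0.5 rad per digit (digit n is at 0.5 n), digits 0 to 5 printed on the roof round the dial, hard stops at 0 and 2.5; it stays where it is left, with slight friction (0.04 N m). It frees the door when within about 0.2 of 1.0 (digit 2)
- dial_left_grip (a point): on the axis of the left dial (cabinet x = 0.112, y = 0.05), at the height to grip, 37 mm above the roof. The dial's grip is an upright bar 14 mm thick, 34 mm long, 32 mm high (from 22 mm below to 7 mm above this point, on a disc of 36 mm diameter). The bar runs along this frame's x axis; the pointer is at its -x end
- dial_right_grip (a point): on the axis of the right dial (cabinet x = 0.112, y = -0.05), at the height to grip, 37 mm above the roof. The dial's grip is an upright bar 14 mm thick, 34 mm long, 32 mm high (from 22 mm below to 7 mm above this point, on a disc of 36 mm diameter). The bar runs along this frame's x axis; the pointer is at its -x end
- catch_pad (a point): centre of the top face of the orange catch pad, 36 mm (along x) by 36 mm (along y), in the gap at the door's left end, 21 mm below the top of door and roof (cabinet x = 0.034, y = 0.070, z = 0.074). It travels with the door. Axes as the cabinet's. A finger on it also stands behind the door, whose back face is 22 mm towards -x, so the same finger can draw the door out; the roof's edge is 22 mm towards +x when shut, the cabinet's left wall 24 mm towards +y
- door_top (a point): on the middle line of the door panel's top edge, 30 mm right of its centre; the panel is 12 mm thick (along x), 95 mm high, 200 mm wide. Axes as the cabinet's
- tray (a point): centre of the tray's floor, which is 100 mm (x) by 133 mm (y), behind the door; it travels with the door. Its rim is 14 mm above the floor at the sides, 18 mm at the back, where two thin lock pins rise 24 mm more; the door in front rises 50 mm above the floor. Axes as the cabinet's. With the door fully out the whole tray lies in front of the roof
- bearing_1_center (a point): centre of a 30 mm sealed ball bearing, 10 mm thick, lying flat (z up): steel rings with a black seal between. None if absent at this start (two to four of them are there)
- bearing_2_center (a point): centre of a 30 mm sealed ball bearing, 10 mm thick, lying flat (z up): steel rings with a black seal between. None if absent at this start (two to four of them are there)
- bearing_3_center (a point): centre of a 30 mm sealed ball bearing, 10 mm thick, lying flat (z up): steel rings with a black seal between. None if absent at this start (two to four of them are there)
- bearing_4_center (a point): centre of a 30 mm sealed ball bearing, 10 mm thick, lying flat (z up): steel rings with a black seal between. None if absent at this start (two to four of them are there)
- small_1_center (a point): centre of a look-alike bearing of 22 mm diameter, 9 mm thick, lying flat; it stays where it is
- small_2_center (a point): centre of a look-alike bearing of 22 mm diameter, 9 mm thick, lying flat; it stays where it is
- large_1_center (a point): centre of a look-alike bearing of 40 mm diameter, 13 mm thick, lying flat; it stays where it is
- bearing_1: the same bearing as bearing_1_center; origin at the centre of its underside, z up
- bearing_2: the same bearing as bearing_2_center; origin at the centre of its underside, z up
- bearing_3: the same bearing as bearing_3_center; origin at the centre of its underside, z up
- bearing_4: the same bearing as bearing_4_center; origin at the centre of its underside, z up
- carton_front (a point): an obstacle: middle of the top front edge of the big open carton behind the middle of the table. Its front is 0.36 m wide and 0.37 m high, and a light flap 0.18 m high stands up from this edge; keep near the robot when moving sideways past it

How it is judged:
On the way, in this order (a step that is already met when the one before it is completed fails the run):
1. both dials stand at the code, left 3 and right 2, within 0.2 rad, with the door still shut (value of joint dial_left between 1.3 and 1.7 rad and value of joint dial_right between 0.8 and 1.2 rad and value of joint cab_door below 0.005 m), for 0.2 s.
2. the catch is held down while the door starts to come out (value of joint catch above 0.006 m and value of joint cab_door above 0.005 m), for 0.02 s.
3. the door is out and every 30 mm bearing rests in the tray, let go (value of joint cab_door above 0.06 m and x of bearing_1_center in the frame of tray between -0.051 and 0.051 m and y of bearing_1_center in the frame of tray between -0.068 and 0.068 m and z of bearing_1_center in the frame of tray between 0 and 0.03 m and x of bearing_2_center in the frame of tray between -0.051 and 0.051 m and y of bearing_2_center in the frame of tray between -0.068 and 0.068 m and z of bearing_2_center in the frame of tray between 0 and 0.03 m and x of bearing_3_center in the frame of tray between -0.051 and 0.051 m and y of bearing_3_center in the frame of tray between -0.068 and 0.068 m and z of bearing_3_center in the frame of tray between 0 and 0.03 m and x of bearing_4_center in the frame of tray between -0.051 and 0.051 m and y of bearing_4_center in the frame of tray between -0.068 and 0.068 m and z of bearing_4_center in the frame of tray between 0 and 0.03 m and linear speed of each of bearing_1, bearing_2, bearing_3, bearing_4 below 0.03 m/s and contact force between the fingers and bearing_1 below 0.1 N and contact force between the fingers and bearing_2 below 0.1 N and contact force between the fingers and bearing_3 below 0.1 N and contact force between the fingers and bearing_4 below 0.1 N), for 0.2 s.
4. the door is pushed home and the catch has sprung up, the dials still at the code (value of joint cab_door below 0.005 m and value of joint catch below 0.003 m and x of bearing_1_center in the frame of tray between -0.051 and 0.051 m and y of bearing_1_center in the frame of tray between -0.068 and 0.068 m and z of bearing_1_center in the frame of tray between 0 and 0.03 m and x of bearing_2_center in the frame of tray between -0.051 and 0.051 m and y of bearing_2_center in the frame of tray between -0.068 and 0.068 m and z of bearing_2_center in the frame of tray between 0 and 0.03 m and x of bearing_3_center in the frame of tray between -0.051 and 0.051 m and y of bearing_3_center in the frame of tray between -0.068 and 0.068 m and z of bearing_3_center in the frame of tray between 0 and 0.03 m and x of bearing_4_center in the frame of tray between -0.051 and 0.051 m and y of bearing_4_center in the frame of tray between -0.068 and 0.068 m and z of bearing_4_center in the frame of tray between 0 and 0.03 m and value of joint dial_left between 1.1 and 1.9 rad and value of joint dial_right between 0.6 and 1.4 rad), for 0.2 s.
At the end, for the whole second after the job is handed in: The door is shut to within 5 mm with the catch up (within 3 mm), both dials within 0.15 rad of 0, every 30 mm bearing that was there lies at rest in the tray inside, and the look-alikes are within 40 mm of where they lay (value of joint cab_door below 0.005 m and value of joint catch below 0.003 m and value of joint each of dial_left, dial_right below 0.15 rad and x of bearing_1_center in the frame of tray between -0.051 and 0.051 m and y of bearing_1_center in the frame of tray between -0.068 and 0.068 m and z of bearing_1_center in the frame of tray between 0 and 0.03 m and x of bearing_2_center in the frame of tray between -0.051 and 0.051 m and y of bearing_2_center in the frame of tray between -0.068 and 0.068 m and z of bearing_2_center in the frame of tray between 0 and 0.03 m and x of bearing_3_center in the frame of tray between -0.051 and 0.051 m and y of bearing_3_center in the frame of tray between -0.068 and 0.068 m and z of bearing_3_center in the frame of tray between 0 and 0.03 m and x of bearing_4_center in the frame of tray between -0.051 and 0.051 m and y of bearing_4_center in the frame of tray between -0.068 and 0.068 m and z of bearing_4_center in the frame of tray between 0 and 0.03 m and linear speed of each of bearing_1, bearing_2, bearing_3, bearing_4 below 0.03 m/s and distance of each of small_1_center, small_2_center, large_1_center from where it was at the start of the episode below 0.04 m); the robot touches nothing.
It fails at once if a look-alike bearing is moved more than 40 mm (distance of any of small_1_center, small_2_center, large_1_center from where it was at the start of the episode above 0.04 m).
Of bearing_1, bearing_2, bearing_3, bearing_4 only 2 to 4 are there at a start; the rules pass over those that are not, and their reading is None.
At some moment in a run one of bearing_1, bearing_2, bearing_3, bearing_4 may be knocked a few centimetres aside while the robot is not near it.
Once in a run the grip may slacken for a moment while it holds something.
It also fails if it takes over 210 s, if anything falls off the work surface, if the arm or the gripper's body presses on something with over 40 N, if the wrist force passes 120 N, or if a joint passes its speed limit or range.

## Working session

There is one attempt and no reset: what is moved stays moved. The work goes in short steps, Python scripts to look and compute and a shell command to move; the robot and the scene stay as the last step left them, time stands still between calls to the robot, and variables do not carry over. Pictures are saved under pics/ and viewed, at most 14 in all, crops included, and the job is handed in when it is done.

```bash
ls; mkdir -p pics
cat > h.py <<'E'
import numpy as np, cv2
from bench import ctrl, camera
from scipy.spatial.transform import Rotation as R
def snap(name, out=None):
    o=ctrl.get_obs(); c=camera(name); c['K']=np.array([[c['fx'],0,c['cx']],[0,c['fy'],c['cy']],[0,0,1]],float)
    c['D']=np.array(c['distortion'],float)
    if name=='wrist':
        w,x,y,z=o['eef_rot']; T=np.eye(4); T[:3,:3]=R.from_quat([x,y,z,w]).as_matrix(); T[:3,3]=o['eef_pos']
        T=T@np.array(c['hand_eye']); c['P']=T[:3,3]; c['Rm']=T[:3,:3]
    else:
        c['P']=np.array(c['xyz']); r=np.array(c['rotation'],float)
        c['Rm']=r if r.shape==(3,3) else R.from_quat([r[1],r[2],r[3],r[0]]).as_matrix()
    if out: cv2.imwrite('pics/'+out,c['color'])
    return c
def ray(c,uv,z):
    uv=np.array(uv,float).reshape(-1,1,2)
    n=cv2.undistortPoints(uv,c['K'],c['D']).reshape(-1,2)
    d=np.c_[n,np.ones(len(n))]@c['Rm'].T
    return c['P']+d*((z-c['P'][2])/d[:,2])[:,None]
def proj(c,X):
    X=(np.array(X,float).reshape(-1,3)-c['P'])@c['Rm']
    return cv2.projectPoints(X,np.zeros(3),np.zeros(3),c['K'],c['D'])[0].reshape(-1,2)
E
python3 - <<'E'
from h import *
print(ctrl.get_obs())
for n in('scene','top'):
    c=snap(n,n+'0.png'); print(n,c['P'],c['Rm'].round(3).tolist(),c['K'].tolist(),c['D'])
E
```

```text
pics
{'time_s': 0.0, 'q': array([ 9.25726441e-01,  1.81568042e-01,  1.60802413e+00,  1.88410624e-05,
        1.35378900e+00, -2.06316428e-01]), 'dq': array([-0.00011989,  0.00012066, -0.00083103, -0.00043611, -0.00092101,
        0.00131978]), 'joint_efforts': array([-4.68152975e-04, -4.44886386e+01, -3.51330364e+01, -3.92979773e-04,
        9.20268969e-03, -1.34580586e-05]), 'eef_pos': array([0.24391958, 0.52009866, 0.23836116]), 'eef_rot': array([-3.77663461e-04,  2.17623233e-01,  9.76032442e-01, -8.10651388e-04]), 'wrist_force': array([0.20014038, 0.17811347, 0.71699102]), 'torque': array([-0.00650183, -0.04018983, -0.00603314]), 'grasp_force': 0.0, 'opening': 0.9940778987033725}
scene [ 0.22319909 -0.71007637  1.11259755] [[0.863, -0.397, 0.313], [-0.505, -0.665, 0.55], [-0.01, -0.632, -0.775]] [[390.65175040875886, 0.0, 261.7801678182722], [0.0, 390.65175040875886, 190.8128708749544], [0.0, 0.0, 1.0]] [-0.02482904  0.          0.          0.          0.        ]
top [ 0.50277559 -0.0749714   1.72209454] [[-0.019, -0.999, 0.05], [-1.0, 0.018, -0.021], [0.02, -0.05, -0.999]] [[407.4001526543964, 0.0, 255.80926875487378], [0.0, 407.4001526543964, 191.0131876357146], [0.0, 0.0, 1.0]] [0.04637169 0.         0.         0.         0.        ]
```

View pics/top0.png

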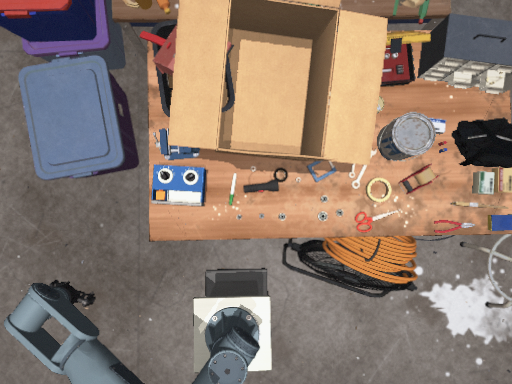

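View pics/scene0.png

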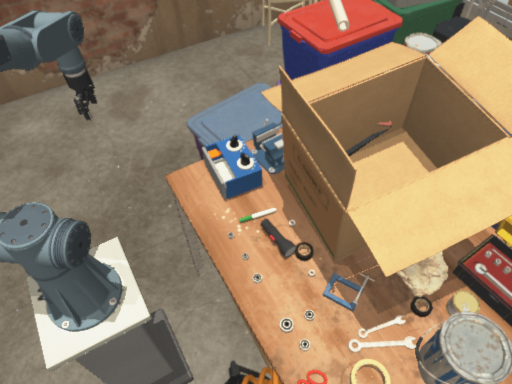

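The top view shows the cabinet at about (180,185), its front facing the robot, and ring-like items at (237-340, 198-216). The scene view shows the same items at (232-310, 235-345). I'll zoom in and measure next.

Run:
```python
import cv2,numpy as np
t=cv2.imread('pics/top0.png');s=cv2.imread('pics/scene0.png')
a=cv2.resize(t[155:235,148:348],None,fx=4,fy=4,interpolation=3)
b=cv2.resize(s[205:355,215:325],None,fx=1.85,fy=1.85,interpolation=3)
d=cv2.resize(s[125:205,190:290],None,fx=3.4,fy=3.4,interpolation=3)
o=np.zeros((600,800,3),np.uint8);o[:320]=a;o[320:320+b.shape[0],:b.shape[1]]=b[:280];o[320:320+d.shape[0],300:300+d.shape[1]]=d[:280]
cv2.imwrite('pics/z0.png',o)
```

```text
(no output)
```

View pics/z0.png

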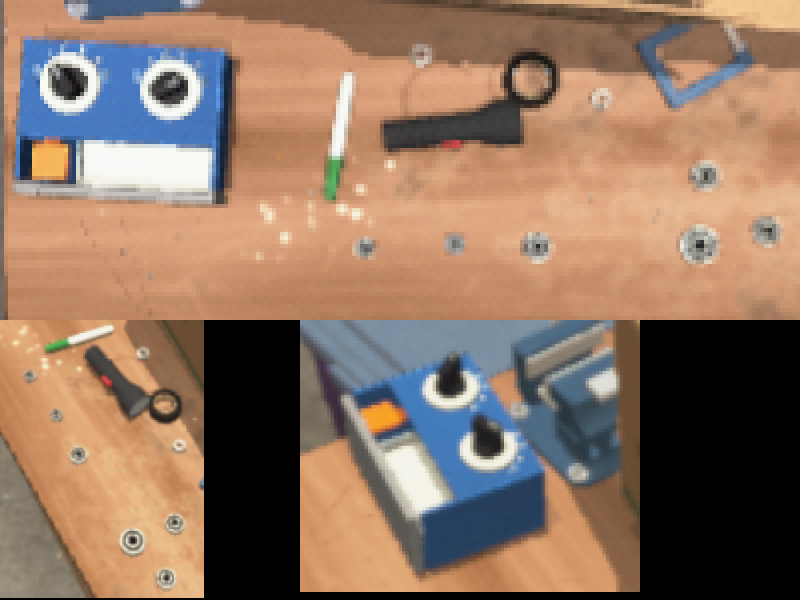

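The zoom shows 30 mm candidates at crop (537,246), (705,175) and (766,230), a large one at (699,243), and small ones at (365,246) and (455,243). The catch is orange at (50,160) and the dials are at (68,83) and (170,88).

Run:
```python
from h import *
c=snap('top'); f=lambda p,z:ray(c,[(148+(x+.5)/4-.5,155+(y+.5)/4-.5) for x,y in p],z).round(3).tolist()
print('cab BL,BR,FR,FL',f([(22,40),(230,52),(218,203),(14,192)],.095))
print('dials',f([(68,83),(170,88)],.1),'catch',f([(50,160)],.074))
print('bear',f([(537,246),(705,175),(766,230)],.01),'lg',f([(699,243)],.013),'sm',f([(365,246),(455,243),(421,55),(600,98)],.009))
w=snap('wrist','w0.png');print(w['P'],w['Rm'].round(2).tolist(),w['K'].tolist(), w['hand_eye'])
```

```text
cab BL,BR,FR,FL [[0.696, 0.297, 0.095], [0.681, 0.091, 0.095], [0.53, 0.105, 0.095], [0.545, 0.306, 0.095]]
dials [[0.652, 0.251, 0.1], [0.646, 0.151, 0.1]] catch [[0.577, 0.275, 0.074]]
bear [[0.48, -0.219, 0.01], [0.552, -0.398, 0.01], [0.493, -0.46, 0.01]] lg [[0.48, -0.389, 0.013]] sm [[0.484, -0.038, 0.009], [0.485, -0.133, 0.009], [0.684, -0.101, 0.009], [0.635, -0.289, 0.009]]
[0.18143332 0.55102674 0.37294936] [[0.43, 0.87, 0.25], [0.9, -0.41, -0.12], [-0.0, 0.28, -0.96]] [[317.17142199915423, 0.0, 260.6849583698553], [0.0, 317.17142199915423, 186.02240204354015], [0.0, 0.0, 1.0]] [[-8.08365435e-04 -9.61259353e-01 -2.75644342e-01  6.97926239e-02]
 [ 9.99999640e-01 -7.06194182e-04 -4.69914894e-04  1.13416924e-03]
 [ 2.57051657e-04 -2.75644623e-01  9.61259578e-01 -1.34316216e-01]
 [ 0.00000000e+00  0.00000000e+00  0.00000000e+00  1.00000000e+00]]
```

```bash
python3 -m pendant '[[0.22,-0.2,0.025,0,0,0.11],[0.22,-0.2,0.025,0,0,0.11],[0.22,-0.2,0.025,0,0,0.02],[0.22,-0.2,0.025,0,0,0],[0.22,-0.2,0.025,0,0,0],[0.22,-0.2,0.025,0,0,0],[0.22,-0.2,0.025,0,0,0],[0.22,-0.2,0.025,0,0,0],[0,0,0,0,0,0],[0,0,0,0,0,0]]' 1
python3 - <<'E'
from h import *
w=snap('wrist','w1.png')
E
```

```text
time_s: 1.45
eef_pos: [0.5941, 0.2023, 0.2784]
eef_rot: [-0.001, 0.035, 0.999, 0.0]
wrist_force: [-0.4, -0.2, -0.5]
opening: 0.995
grasp_force: 0.0
```

View pics/w1.png

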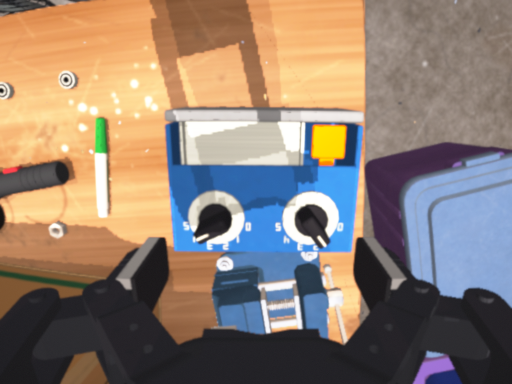

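The wrist view shows the cabinet with its front at the top. The orange pad is at (329,142). The left dial at (311,215) has its pointer to about (325,245), near digit 2. The right dial at (216,213) has its pointer to about (196,240), near digit 4. I'll zoom to measure.

Run:
```python
from h import *
a=cv2.imread('pics/w1.png')
cv2.imwrite('pics/z1.png',cv2.resize(a[100:256,160:370],None,fx=3.8,fy=3.8,interpolation=2))
```

```text
(no output)
```

View pics/z1.png

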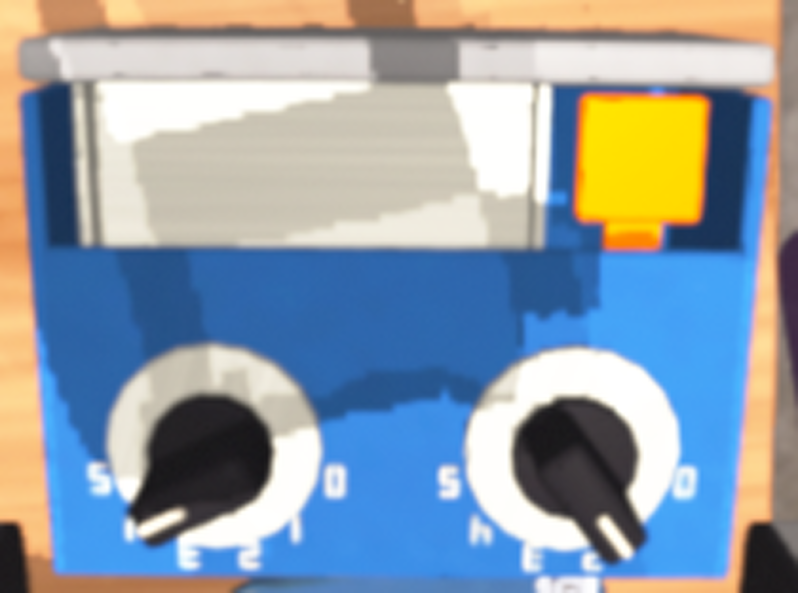

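```bash
cat > m1.py <<'E'
from h import *
w=snap('wrist'); f=lambda p,z:ray(w,[(160+(x+.5)/3.8-.5,100+(y+.5)/3.8-.5) for x,y in p],z)[:,:2]
fr=f([(20,80),(770,84),(56,578),(727,578),(40,248),(754,248)],.095) # door back top R,L ; roof back R,L; roof front R,L
print(fr.round(4).tolist())
ya=fr[1]-fr[0]; yb=fr[3]-fr[2]; print('yaw',[np.arctan2(-v[0],v[1]) for v in (ya,yb)],np.linalg.norm(ya),np.linalg.norm(yb))
d=f([(573,447),(213,447)],.096); print('dial',d.round(4).tolist()); v=d[0]-d[1]; print(np.arctan2(-v[0],v[1]),np.linalg.norm(v))
pad=f([(642,158)],.074); print('pad',pad.round(4).tolist())
yaw=np.arctan2(-v[0],v[1]); ex=np.array([np.cos(yaw),np.sin(yaw)]); ey=np.array([-ex[1],ex[0]])
O=d.mean(0)-.112*ex; print('O',O,'pad pred',O+.034*ex+.07*ey, 'roof back mid',fr[2:4].mean(0),O+.155*ex,'doorback',fr[:2].mean(0),O+.012*ex)
s=f([(600,517),(628,555),(183,513),(140,535)],.139)
for k in(0,1):
    for nm,t in (('c-tip',s[2*k+1]-d[k]),('stripe',s[2*k+1]-s[2*k])):
        a=np.arctan2(t@ey,t@ex); print(k,nm,'ang from +x ccw',a,'val',1.25-a,'r',np.linalg.norm(t))
E
python3 m1.py
```

```text
[[0.541, 0.1119], [0.5557, 0.3081], [0.6849, 0.1005], [0.6986, 0.298], [0.5861, 0.1108], [0.5995, 0.3042]]
yaw [np.float64(-0.07441710072368259), np.float64(-0.06964603040598148)] 0.19677435314732378 0.19794438662964023
dial [[0.6534, 0.2532], [0.6463, 0.1518]]
-0.0695509572184825 0.10160423450027536
pad [[0.5763, 0.2782]]
O [0.53809444 0.21027835] pad pred [0.57687688 0.27774628] roof back mid [0.69174808 0.19926625] [0.6927197  0.19950664] doorback [0.54835042 0.20997801] [0.55006543 0.20944441]
0 c-tip ang from +x ccw 0.5832006226316729 val 0.6667993773683271 r 0.014620078510743512
0 stripe ang from +x ccw 0.6303027106420898 val 0.6196972893579102 r 0.012998719079347514
1 c-tip ang from +x ccw -1.0890167464265617 val 2.3390167464265614 r 0.014434558405216522
1 stripe ang from +x ccw -1.0709352049260035 val 2.3209352049260037 r 0.012676963717024837
```

Run:
```python
from h import *
print(ctrl.get_obs()['q'].round(3))
c=snap('scene'); print(ray(c,[(287,172),(372,268)],0).round(3), ray(c,[(283,75),(347,205)],.37).round(3),ray(c,[(283,75),(347,205)],.55).round(3))
t=snap('top'); print(ray(t,[(218,150),(222,5),(322,160)],.37).round(3),ray(t,[(172,148),(322,160),(378,163)],.45).round(3))
```

```text
[ 0.141  0.268  1.423  0.     1.452 -1.362]
[[ 0.802  0.11   0.   ]
 [ 0.812 -0.372  0.   ]] [[ 0.827  0.2    0.37 ]
 [ 0.675 -0.325  0.37 ]] [[ 0.68  -0.021  0.55 ]
 [ 0.565 -0.418  0.55 ]]
[[ 0.709  0.02   0.37 ]
 [ 1.198 -0.002  0.37 ]
 [ 0.67  -0.327  0.37 ]] [[ 0.705  0.157  0.45 ]
 [ 0.66  -0.312  0.45 ]
 [ 0.647 -0.488  0.45 ]]
```

```bash
python3 -m pendant '[[0.1,0.083,-0.05,0,0,0.097],[0.1,0.083,-0.05,0,0,0.097],[0.096,0.085,-0.05,0,0,0.097],[0,0,-0.1,0,0,0.097],[0,0,-0.15,0,0,0],[0,0,-0.15,0,0,0],[0,0,-0.12,0,0,0],[0,0,-0.1,0,0,0],[0,0,0,0,0,0],[0,0,0,0,0,0]]' 0.2
python3 -c "
from h import *
snap('wrist','w2.png')"
```

```text
time_s: 2.9
eef_pos: [0.6543, 0.253, 0.1263]
eef_rot: [0.001, -0.267, 0.964, -0.0]
wrist_force: [0.7, 0.8, -0.5]
opening: 0.596
grasp_force: 0.0
```

View pics/w2.png

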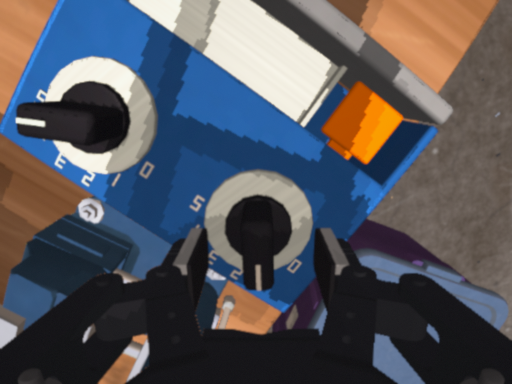

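The bar at (258,245) sits aligned and centred between the pads at (195,260) and (325,260). I'll grip and turn.

```bash
python3 -m pendant '[[0,0,0,0,0,0],[0,0,0,0,0,0],[0,0,0,0,0,0],[0,0,0,0,0,0],[0,0,0,0,0,-0.11],[0,0,0,0,0,-0.11],[0,0,0,0,0,-0.11],[0,0,0,0,0,-0.11],[0,0,0,0,0,-0.11],[0,0,0,0,0,0]]' -1
```

```text
time_s: 4.2
eef_pos: [0.6548, 0.2502, 0.1263]
eef_rot: [0.001, 0.163, 0.987, -0.001]
wrist_force: [0.4, -10.1, 6.0]
opening: 0.15
grasp_force: 61.6
```

```bash
python3 -m pendant '[[0,0,0,0,0,0],[0,0,0,0,0,0],[0,0,0,0,0,0],[0,0,0.1,0,0,0],[0,0,0.25,0,0,0],[0,0,0.05,0,0,0],[-0.02,-0.2,0,0,0,-0.11],[-0.02,-0.28,0,0,0,-0.11],[0,0,0,0,0,-0.11],[0,0,0,0,0,-0.11]]' 0.2
```

```text
time_s: 5.45
eef_pos: [0.6459, 0.1556, 0.2059]
eef_rot: [0.0, 0.489, 0.872, 0.0]
wrist_force: [-0.0, 0.4, 0.9]
opening: 0.602
grasp_force: 0.0
```

```bash
python3 -m pendant '[[0,-0.017,0,0,0,-0.08],[0,0,-0.1,0,0,0],[0,0,-0.1,0,0,0],[0,0,-0.1,0,0,0],[0,0,-0.1,0,0,0],[0,0,0,0,0,0],[0,0,0,0,0,0],[0,0,0,0,0,0],[0,0,0,0,0,0],[0,0,0,0,0,0]]' 0.2
python3 -c "
from h import *
snap('wrist','w3.png')"
```

```text
time_s: 6.7
eef_pos: [0.646, 0.1532, 0.1256]
eef_rot: [0.0, 0.54, 0.842, 0.0]
wrist_force: [-0.1, 0.1, 0.1]
opening: 0.598
grasp_force: 0.0
```

View pics/w3.png

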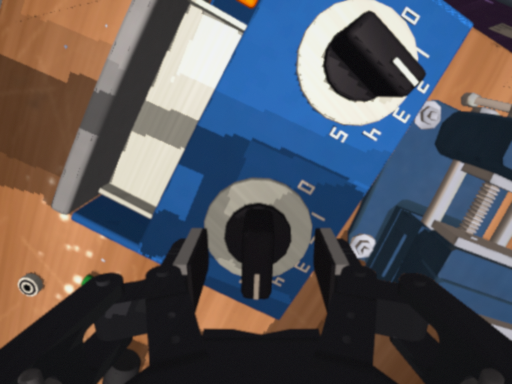

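The right bar at (257,250) is centred and aligned, and the left dial's pointer now reads 3 at (405,70).

```bash
python3 -m pendant '[[0,0,0,0,0,0],[0,0,0,0,0,0],[0,0,0,0,0,0],[0,0,0,0,0,0.11],[0,0,0,0,0,0.11],[0,0,0,0,0,0.11],[0,0,0,0,0,0.11],[0,0,0,0,0,0.11],[0,0,0,0,0,0.11],[0,0,0,0,0,0.11]]' -1
python3 -m pendant '[[0,0,0,0,0,0.07],[0,0,0,0,0,0],[0,0,0,0,0,0],[0,0,0,0,0,0],[0,0,0,0,0,0],[0,0,0,0,0,0],[0,0,0,0,0,0],[0,0,0,0,0,0],[0,0,0,0,0,0],[0,0,0,0,0,0]]' -1
```

```text
time_s: 8.0
eef_pos: [0.6437, 0.151, 0.1253]
eef_rot: [-0.003, -0.037, 0.999, -0.002]
wrist_force: [-10.0, -8.8, 9.0]
opening: 0.149
grasp_force: 60.4
time_s: 9.25
eef_pos: [0.6437, 0.1508, 0.1253]
eef_rot: [-0.003, -0.089, 0.996, -0.002]
wrist_force: [-10.6, -9.0, 8.5]
opening: 0.146
grasp_force: 60.4
```

```bash
python3 -m pendant '[[0,0,0,0,0,0],[0,0,0,0,0,0],[0,0,0,0,0,0],[0,0,0.1,0,0,0],[0,0,0.25,0,0,0],[0,0,0.05,0,0,0],[-0.089,0.159,0,0,0,-0.08],[-0.089,0.159,0,0,0,-0.08],[-0.089,0.159,0,0,0,0],[-0.089,0.159,0,0,0,0]]' 0.2
python3 -m pendant '[[0,0,0,0,0,0],[0,0,-0.1,0,0,0],[0,0,-0.1,0,0,0],[0,0,-0.1,0,0,0],[0,0,-0.05,0,0,0],[0,0,0,0,0,0],[0,0,0,0,0,0],[0,0,0,0,0,0],[0,0,0,0,0,0],[0,0,0,0,0,0]]' -1
python3 - <<'E'
from h import *
w=snap('wrist','w4.png')
E
```

```text
time_s: 10.5
eef_pos: [0.5739, 0.2814, 0.2057]
eef_rot: [0.0, 0.036, 0.999, 0.0]
wrist_force: [-1.0, -0.4, 0.2]
opening: 0.602
grasp_force: 0.0
time_s: 11.75
eef_pos: [0.5746, 0.2804, 0.1355]
eef_rot: [0.0, 0.036, 0.999, 0.0]
wrist_force: [0.4, 0.7, 0.4]
opening: -0.001
grasp_force: 0.0
```

View pics/w4.png

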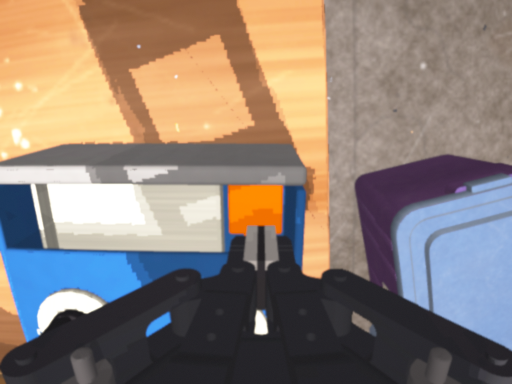

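Tip is over the orange pad (256,210), and the door's back edge is at row 183.

```bash
python3 -m pendant '[[-0.01,-0.013,-0.05,0,0,0],[0,0,-0.05,0,0,0],[0,0,-0.05,0,0,0],[0,0,-0.05,0,0,0],[0,0,-0.05,0,0,0],[0,0,-0.03,0,0,0],[0,0,-0.03,0,0,0],[0,0,-0.02,0,0,0],[0,0,0,0,0,0],[0,0,0,0,0,0]]' -1
```

```text
time_s: 13.05
eef_pos: [0.5723, 0.2777, 0.0696]
eef_rot: [-0.0, 0.036, 0.999, -0.0]
wrist_force: [-4.4, -2.5, 5.6]
opening: 0.002
grasp_force: 3.1
```

```bash
python3 -m pendant '[[0,0,-0.01,0,0,0],[0,0,-0.005,0,0,0],[0,0,0,0,0,0],[0,0,0,0,0,0],[0,0,0,0,0,0],[0,0,0,0,0,0],[0,0,0,0,0,0],[0,0,0,0,0,0],[0,0,0,0,0,0],[0,0,0,0,0,0]]' -1
```

```text
time_s: 14.3
eef_pos: [0.5726, 0.2779, 0.0677]
eef_rot: [0.0, 0.036, 0.999, -0.0]
wrist_force: [-6.1, -2.0, 11.8]
opening: 0.003
grasp_force: 6.2
```

```bash
python3 -m pendant '[[-0.04,0.003,0,0,0,0],[-0.04,0.003,0,0,0,0],[-0.04,0.003,0,0,0,0],[-0.07,0.005,0,0,0,0],[-0.07,0.005,0,0,0,0],[-0.07,0.005,0,0,0,0],[-0.07,0.005,0,0,0,0],[-0.07,0.005,0,0,0,0],[-0.05,0.004,0,0,0,0],[0,0,0,0,0,0]]' -1
```

```text
time_s: 15.55
eef_pos: [0.4696, 0.2858, 0.0679]
eef_rot: [0.002, 0.036, 0.999, 0.001]
wrist_force: [-0.6, -1.6, 9.3]
opening: 0.001
grasp_force: 4.3
```

```bash
python3 -m pendant '[[0.01,0,0.05,0,0,0],[0,0,0.25,0,0,0],[0,0,0.25,0,0,0],[0.1,-0.2,0.2,0,0,0],[0.1,-0.2,0.1,0,0,0],[0,0,0,0,0,0],[0,0,0,0,0,0],[0,0,0,0,0,0],[0,0,0,0,0,0],[0,0,0,0,0,0]]' 0.6
python3 - <<'E'
from h import *
w=snap('wrist','w5.png')
E
```

```text
time_s: 16.8
eef_pos: [0.5101, 0.2059, 0.2356]
eef_rot: [-0.0, 0.036, 0.999, -0.0]
wrist_force: [0.9, -0.4, 0.4]
opening: 0.798
grasp_force: 0.0
```

View pics/w5.png

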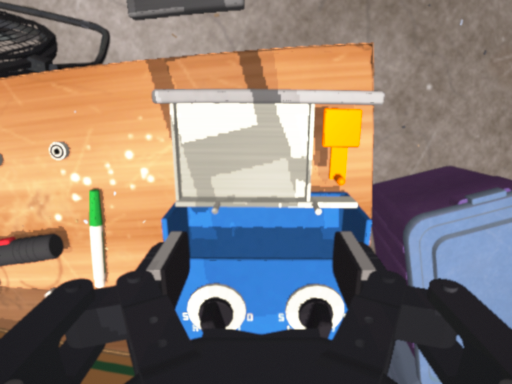

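The door is out. The tray floor spans (177..312, 103..202), with its lock pins at the back at (215,210) and (317,210).

```bash
python3 - <<'E'
from h import *
w=snap('wrist')
p=ray(w,[(178,104),(310,104),(184,201),(307,201)],.045)[:,:2]; d=ray(w,[(157,103),(382,103)],.095)[:,:2]
print(p.round(4).tolist(),p.mean(0).round(4),d.round(4).tolist(),d.mean(0))
E
python3 -m pendant '[[0,-0.3,0,0,0,0],[0,-0.3,0,0,0,0],[0,-0.3,0,0,0,0],[0,-0.3,0,0,0,0],[0,-0.3,0,0,0,0],[0,-0.3,0,0,0,0],[0,-0.3,0,0,0,0],[0,0,0,0,0,0],[0,0,0,0,0,0],[0,0,0,0,0,0]]' 0.3
python3 - <<'E'
from h import *
w=snap('wrist','w6.png')
E
```

```text
[[0.4425, 0.1282], [0.4524, 0.2602], [0.5448, 0.1205], [0.5544, 0.2537]] [0.4985 0.1907] [[0.4399, 0.1231], [0.4535, 0.3147]] [0.44668976 0.21891834]
time_s: 18.15
eef_pos: [0.5106, -0.2132, 0.236]
eef_rot: [-0.0, 0.035, 0.999, 0.0]
wrist_force: [0.7, -0.2, 0.7]
opening: 0.65
grasp_force: 0.0
```

View pics/w6.png

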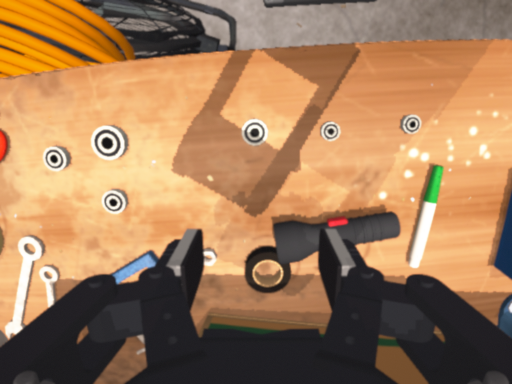

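Wrist view: 30 mm bearings at (255,132), (115,201) and (56,158), the large one at (109,142), small ones at (330,130) and (411,124).

```bash
cat > bear.py <<'E'
from h import *
def bearings(w, show=True):
    g=cv2.cvtColor(w['color'],cv2.COLOR_BGR2HSV)
    m=((g[...,1]<60)&(g[...,2]>80)).astype(np.uint8)*255   # steel: grey/white
    cs,_=cv2.findContours(m,cv2.RETR_EXTERNAL,cv2.CHAIN_APPROX_NONE); out=[]
    for k in cs:
        (x,y),r=cv2.minEnclosingCircle(k)
        if 5<r<45:
            a=cv2.contourArea(k)/(np.pi*r*r)
            if a>.75:
                p=ray(w,[(x,y),(x-r,y),(x+r,y)],.01); D=np.linalg.norm(p[1]-p[2])*1e3
                if 15<D<50: out.append((round(x),round(y),p[0].round(4)[:2].tolist(),round(D,1)))
    return out
if __name__=='__main__':
    import sys
    w=snap('wrist'); print(ctrl.get_obs()['eef_pos'].round(4))
    for b in bearings(w): print(b)
E
python3 bear.py
```

```text
[ 0.5107 -0.2133  0.2362]
(114, 201, [0.5505, -0.3952], np.float64(32.4))
(56, 157, [0.4913, -0.4574], np.float64(35.3))
(109, 141, [0.4781, -0.3871], np.float64(44.2))
(330, 131, [0.485, -0.1317], np.float64(22.1))
(254, 132, [0.4802, -0.2171], np.float64(30.0))
(411, 123, [0.4821, -0.0383], np.float64(23.8))
```

```bash
python3 -m pendant '[[-0.15,-0.019,-0.2,0,0,0],[0,0,-0.25,0,0,0],[0,0,-0.25,0,0,0],[0,0,-0.18,0,0,0],[0,0,0,0,0,0],[0,0,0,0,0,0],[0,0,0,0,0,0],[0,0,0,0,0,0],[0,0,0,0,0,0],[0,0,0,0,0,0]]' 0.15
python3 bear.py
```

```text
time_s: 19.5
eef_pos: [0.4806, -0.2186, 0.0604]
eef_rot: [0.0, 0.036, 0.999, -0.0]
wrist_force: [1.1, -0.3, -0.7]
opening: 0.573
grasp_force: 0.0
[ 0.4805 -0.2185  0.0602]
(396, 206, [0.4834, -0.133], np.float64(23.5))
(261, 209, [0.479, -0.2173], np.float64(29.4))
```

```bash
python3 -m pendant '[[-0.007,0.006,-0.1,0,0,0],[0,0,-0.1,0,0,0],[0,0,-0.055,0,0,0],[0,0,0,0,0,0],[0,0,0,0,0,0],[0,0,0,0,0,0],[0,0,0,0,0,0],[0,0,0,0,0,0],[0,0,0,0,0,0],[0,0,0,0,0,0]]' 0.15
python3 -m pendant '[[0,0,0,0,0,0],[0,0,0,0,0,0],[0,0,0,0,0,0],[0,0,0,0,0,0],[0,0,0,0,0,0],[0,0,0.1,0,0,0],[0,0,0.3,0,0,0],[0,0,0.25,0,0,0],[0,0,0,0,0,0],[0,0,0,0,0,0]]' -1
```

```text
time_s: 20.8
eef_pos: [0.4791, -0.2173, 0.0091]
eef_rot: [-0.0, 0.036, 0.999, -0.0]
wrist_force: [0.1, 0.5, 0.3]
opening: 0.576
grasp_force: 0.0
time_s: 22.05
eef_pos: [0.4786, -0.2169, 0.1383]
eef_rot: [-0.0, 0.036, 0.999, 0.0]
wrist_force: [-0.6, 0.6, -0.3]
opening: 0.314
grasp_force: 59.2
```

```bash
python3 -m pendant '[[0.03,0.27,0,0,0,0],[0.03,0.27,0,0,0,0],[0.03,0.27,0,0,0,0],[0.03,0.27,0,0,0,0],[0.03,0.27,0,0,0,0],[0.03,0.27,0,0,0,0],[0.03,0.28,0,0,0,0],[0.03,0.28,0,0,0,0],[0,0,-0.02,0,0,0],[0,0,0,0,0,0]]' -1
```

```text
time_s: 23.3
eef_pos: [0.5253, 0.2183, 0.1325]
eef_rot: [-0.002, 0.036, 0.999, -0.001]
wrist_force: [0.1, 0.3, -1.1]
opening: 0.315
grasp_force: 59.3
```

```bash
python3 -m pendant '[[0.006,0.003,-0.1,0,0,0],[0,0,-0.1,0,0,0],[0,0,-0.1,0,0,0],[0,0,-0.05,0,0,0],[0,0,-0.02,0,0,0],[0,0,0,0,0,0],[0,0,0,0,0,0],[0,0,0,0,0,0],[0,0,0,0,0,0],[0,0,0,0,0,0]]' -1
python3 -m pendant '[[0,0,0,0,0,0],[0,0,0,0,0,0],[0,0,0,0,0,0],[0,0,0.1,0,0,0],[0,0,0.25,0,0,0],[0,0,0.25,0,0,0],[0,0,0.2,0,0,0],[0,0,0,0,0,0],[0,0,0,0,0,0],[0,0,0,0,0,0]]' -0.12
python3 - <<'E'
from h import *
w=snap('wrist','w7.png')
E
```

```text
time_s: 24.55
eef_pos: [0.5284, 0.2194, 0.0612]
eef_rot: [0.0, 0.036, 0.999, 0.0]
wrist_force: [0.7, -0.5, 0.3]
opening: 0.32
grasp_force: 59.3
time_s: 25.8
eef_pos: [0.5273, 0.2191, 0.2193]
eef_rot: [-0.002, 0.036, 0.999, -0.0]
wrist_force: [0.2, 0.7, 0.4]
opening: 0.436
grasp_force: 0.0
```

View pics/w7.png

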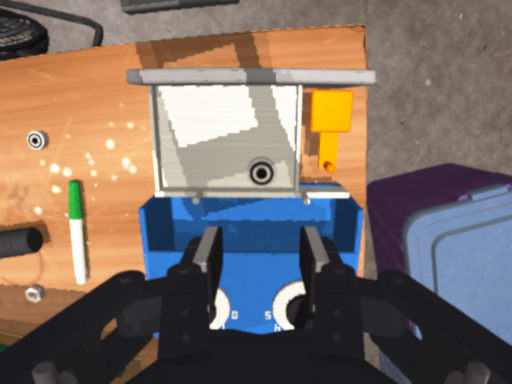

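Bearing 1 lies flat in the tray at (262,173). Next are the other two.

```bash
python3 -m pendant '[[0,-0.3,0,0,0,0],[0,-0.3,0,0,0,0],[0,-0.3,0,0,0,0],[0,-0.3,0,0,0,0],[0,-0.3,0,0,0,0],[0,-0.3,0,0,0,0],[0,-0.3,0,0,0,0],[0,-0.3,0,0,0,0],[0,-0.3,0,0,0,0],[0,-0.3,0,0,0,0]]' 0.15
python3 bear.py
```

```text
time_s: 27.1
eef_pos: [0.5277, -0.3823, 0.2197]
eef_rot: [-0.001, 0.036, 0.999, 0.001]
wrist_force: [0.8, 0.4, 0.2]
opening: 0.576
grasp_force: 0.0
[ 0.5263 -0.39    0.2194]
(244, 182, [0.5506, -0.4011], np.float64(28.1))
(181, 134, [0.4917, -0.4656], np.float64(30.8))
(249, 116, [0.4788, -0.3904], np.float64(42.3))
```

```bash
python3 -m pendant '[[0.12,-0.025,-0.1,0,0,0],[0,0,-0.25,0,0,0],[0,0,-0.25,0,0,0],[0,0,-0.2,0,0,0],[0,0,0,0,0,0],[0,0,0,0,0,0],[0,0,0,0,0,0],[0,0,0,0,0,0],[0,0,0,0,0,0],[0,0,0,0,0,0]]' 0.15
python3 bear.py
```

```text
time_s: 28.4
eef_pos: [0.5524, -0.3857, 0.0615]
eef_rot: [0.0, 0.036, 0.999, -0.0]
wrist_force: [0.1, 0.2, 0.4]
opening: 0.579
grasp_force: 0.0
[ 0.5523 -0.3857  0.0613]
(242, 209, [0.5503, -0.3962], np.float64(29.6))
(128, 122, [0.492, -0.4586], np.float64(32.5))
(246, 89, [0.4789, -0.3879], np.float64(41.2))
```

Shift is (-2, -10.5, -52) mm.

```bash
python3 -m pendant '[[-0.01,-0.052,-0.05,0,0,0],[0,0,-0.1,0,0,0],[0,0,-0.1,0,0,0],[0,0,-0.01,0,0,0],[0,0,0,0,0,0],[0,0,0,0,0,0],[0,0,0,0,0,0],[0,0,0,0,0,0],[0,0,0,0,0,0],[0,0,0,0,0,0]]' 0.15
python3 -m pendant '[[0,0,0,0,0,0],[0,0,0,0,0,0],[0,0,0,0,0,0],[0,0,0,0,0,0],[0,0,0,0,0,0],[0,0,0.1,0,0,0],[0,0,0.3,0,0,0],[0,0,0.25,0,0,0],[0,0,0,0,0,0],[0,0,0,0,0,0]]' -1
```

```text
time_s: 29.7
eef_pos: [0.5503, -0.3961, 0.0091]
eef_rot: [0.0, 0.036, 0.999, -0.0]
wrist_force: [0.6, 0.5, 0.3]
opening: 0.574
grasp_force: 0.0
time_s: 30.95
eef_pos: [0.5501, -0.3958, 0.1393]
eef_rot: [-0.0, 0.036, 0.999, 0.0]
wrist_force: [0.2, 0.5, -0.6]
opening: 0.316
grasp_force: 59.2
```

```bash
python3 -m pendant '[[-0.014,0.275,0,0,0,0],[-0.014,0.275,0,0,0,0],[-0.014,0.275,0,0,0,0],[-0.014,0.275,0,0,0,0],[-0.014,0.275,0,0,0,0],[-0.014,0.275,0,0,0,0],[-0.014,0.275,0,0,0,0],[-0.014,0.275,0,0,0,0],[-0.014,0.28,0,0,0,0],[-0.014,0.28,0,0,0,0]]' -1
python3 -m pendant '[[0,0,0,0,0,0],[0,0,0,0,0,0],[0,0,0,0,0,0],[0,0,0,0,0,0],[0,0,0,0,0,0],[0,0,0,0,0,0],[0,0,0,0,0,0],[0,0,0,0,0,0],[0,0,0,0,0,0],[0,0,0,0,0,0]]' -1
```

```text
time_s: 32.2
eef_pos: [0.5205, 0.1576, 0.1372]
eef_rot: [-0.002, 0.036, 0.999, -0.0]
wrist_force: [1.6, 1.1, -0.4]
opening: 0.316
grasp_force: 59.2
time_s: 33.45
eef_pos: [0.5223, 0.156, 0.1391]
eef_rot: [0.0, 0.036, 0.999, 0.0]
wrist_force: [0.6, -0.3, -0.7]
opening: 0.315
grasp_force: 59.3
```

Still held. Now down to z 0.061, release and rise.

```bash
python3 -m pendant '[[0,0.004,-0.1,0,0,0],[0,0,-0.1,0,0,0],[0,0,-0.1,0,0,0],[0,0,-0.07,0,0,0],[0,0,-0.03,0,0,0],[0,0,0,0,0,0],[0,0,0,0,0,0],[0,0,0,0,0,0],[0,0,0,0,0,0],[0,0,0,0,0,0]]' -1
python3 -m pendant '[[0,0,0,0,0,0],[0,0,0,0,0,0],[0,0,0,0,0,0],[0,0,0.1,0,0,0],[0,0,0.25,0,0,0],[0,0,0.25,0,0,0],[0,0,0.2,0,0,0],[0,0,0,0,0,0],[0,0,0,0,0,0],[0,0,0,0,0,0]]' -0.12
python3 bear.py
python3 -m pendant '[[-0.02,-0.305,0,0,0,0],[-0.02,-0.305,0,0,0,0],[-0.02,-0.305,0,0,0,0],[-0.02,-0.305,0,0,0,0],[-0.02,-0.305,0,0,0,0],[-0.02,-0.305,0,0,0,0],[-0.02,-0.305,0,0,0,0],[-0.02,-0.305,0,0,0,0],[-0.01,-0.305,0,0,0,0],[0,-0.305,0,0,0,0]]' 0.15
```

```text
time_s: 34.7
eef_pos: [0.5224, 0.1568, 0.0593]
eef_rot: [0.0, 0.036, 0.999, 0.0]
wrist_force: [-0.2, 0.4, -0.1]
opening: 0.31
grasp_force: 59.3
time_s: 35.95
eef_pos: [0.5213, 0.1566, 0.2174]
eef_rot: [-0.002, 0.036, 0.999, -0.0]
wrist_force: [0.4, 0.2, -1.0]
opening: 0.445
grasp_force: 0.0
[0.5214 0.1566 0.2174]
(14, 149, [0.484, -0.1261], np.float64(26.4))
(87, 140, [0.4822, -0.0332], np.float64(23.1))
time_s: 37.25
eef_pos: [0.4876, -0.4549, 0.2176]
eef_rot: [-0.001, 0.036, 0.999, 0.001]
wrist_force: [0.5, 0.6, 0.3]
opening: 0.576
grasp_force: 0.0
```

```bash
python3 -m pendant '[[0.02,0,-0.1,0,0,0],[0,0,-0.25,0,0,0],[0,0,-0.25,0,0,0],[0,0,-0.19,0,0,0],[0,0,0,0,0,0],[0,0,0,0,0,0],[0,0,0,0,0,0],[0,0,0,0,0,0],[0,0,0,0,0,0],[0,0,0,0,0,0]]' 0.1
python3 bear.py
```

```text
time_s: 38.5
eef_pos: [0.4924, -0.4534, 0.0615]
eef_rot: [0.0, 0.036, 0.999, -0.0]
wrist_force: [-0.4, -0.0, 0.4]
opening: 0.55
grasp_force: 0.0
[ 0.4923 -0.4533  0.0613]
(249, 210, [0.491, -0.46], np.float64(29.6))
(363, 181, [0.478, -0.3885], np.float64(41.8))
```

```bash
python3 -m pendant '[[-0.006,-0.033,-0.05,0,0,0],[0,0,-0.1,0,0,0],[0,0,-0.1,0,0,0],[0,0,-0.01,0,0,0],[0,0,0,0,0,0],[0,0,0,0,0,0],[0,0,0,0,0,0],[0,0,0,0,0,0],[0,0,0,0,0,0],[0,0,0,0,0,0]]' 0.1
python3 -m pendant '[[0,0,0,0,0,0],[0,0,0,0,0,0],[0,0,0,0,0,0],[0,0,0,0,0,0],[0,0,0,0,0,0],[0,0,0.1,0,0,0],[0,0,0.3,0,0,0],[0,0,0.25,0,0,0],[0,0,0,0,0,0],[0,0,0,0,0,0]]' -1
```

```text
time_s: 39.8
eef_pos: [0.4911, -0.4599, 0.0092]
eef_rot: [0.0, 0.036, 0.999, -0.0]
wrist_force: [0.3, -0.4, -0.2]
opening: 0.551
grasp_force: 0.0
time_s: 41.05
eef_pos: [0.4909, -0.4595, 0.1392]
eef_rot: [-0.0, 0.036, 0.999, 0.0]
wrist_force: [-0.1, 1.4, -0.5]
opening: 0.312
grasp_force: 59.2
```

```bash
python3 -m pendant '[[-0.006,0.3,0,0,0,0],[-0.006,0.3,0,0,0,0],[-0.006,0.3,0,0,0,0],[-0.006,0.3,0,0,0,0],[-0.006,0.3,0,0,0,0],[-0.006,0.3,0,0,0,0],[-0.006,0.3,0,0,0,0],[-0.006,0.3,0,0,0,0],[-0.006,0.3,0,0,0,0],[-0.006,0.3,0,0,0,0]]' -1
python3 -m pendant '[[0,0.13,0,0,0,0],[0,0.13,0,0,0,0],[0,0,0,0,0,0],[0,0,0,0,0,0],[0,0,0,0,0,0],[0,0,0,0,0,0],[0,0,0,0,0,0],[0,0,0,0,0,0],[0,0,0,0,0,0],[0,0,0,0,0,0]]' -1
```

```text
time_s: 42.3
eef_pos: [0.4773, 0.1419, 0.1374]
eef_rot: [-0.002, 0.036, 0.999, -0.0]
wrist_force: [0.9, 0.5, 0.2]
opening: 0.313
grasp_force: 59.3
time_s: 43.55
eef_pos: [0.4791, 0.1922, 0.1391]
eef_rot: [0.0, 0.036, 0.999, -0.0]
wrist_force: [0.3, 0.2, -0.9]
opening: 0.313
grasp_force: 59.3
```

```bash
python3 -m pendant '[[0,0,-0.1,0,0,0],[0,0,-0.1,0,0,0],[0,0,-0.1,0,0,0],[0,0,-0.07,0,0,0],[0,0,-0.03,0,0,0],[0,0,0,0,0,0],[0,0,0,0,0,0],[0,0,0,0,0,0],[0,0,0,0,0,0],[0,0,0,0,0,0]]' -1
python3 -m pendant '[[0,0,0,0,0,0],[0,0,0,0,0,0],[0,0,0,0,0,0],[0,0,0.1,0,0,0],[0.1,0,0.25,0,0,0],[0.1,0,0.25,0,0,0],[0,0,0.2,0,0,0],[0,0,0,0,0,0],[0,0,0,0,0,0],[0,0,0,0,0,0]]' -0.12
python3 - <<'E'
from h import *
w=snap('wrist'); t=snap('top')
a=w['color']; b=cv2.resize(t['color'][155:235,148:348],None,fx=2.56,fy=2.56)
cv2.imwrite('pics/z8.png',np.vstack([a,b]))
E
```

```text
time_s: 44.8
eef_pos: [0.4792, 0.1921, 0.0593]
eef_rot: [0.0, 0.036, 0.999, 0.0]
wrist_force: [0.5, -0.3, -0.1]
opening: 0.315
grasp_force: 59.3
time_s: 46.05
eef_pos: [0.518, 0.192, 0.2174]
eef_rot: [-0.002, 0.036, 0.999, -0.0]
wrist_force: [-0.1, -0.2, -1.0]
opening: 0.442
grasp_force: 0.0
```

View pics/z8.png

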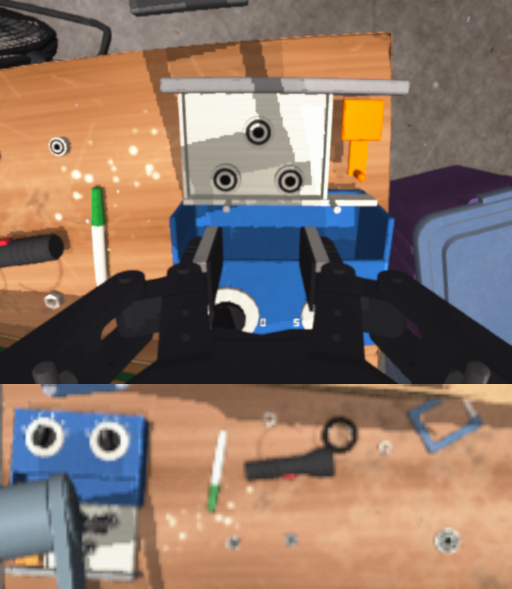

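All three bearings lie in the tray at (258,131), (225,179) and (289,180). The two smalls and the large one are untouched. Next I go in front of the door.

```bash
python3 -m pendant '[[-0.21,0.047,0,0,0,0],[-0.21,0.047,0,0,0,0],[-0.21,0.047,0,0,0,0],[0,0,-0.2,0,0,0],[0,0,-0.2,0,0,0],[0,0,-0.2,0,0,0],[0,0,-0.18,0,0,0],[0,0,0,0,0,0],[0,0,0,0,0,0],[0,0,0,0,0,0]]' -1
```

```text
time_s: 47.4
eef_pos: [0.3945, 0.2207, 0.0647]
eef_rot: [0.002, 0.036, 0.999, 0.0]
wrist_force: [0.4, 0.0, 0.7]
opening: -0.002
grasp_force: 0.0
```

```bash
python3 -m pendant '[[0.06,-0.004,0,0,0,0],[0.06,-0.004,0,0,0,0],[0.06,-0.004,0,0,0,0],[0.06,-0.004,0,0,0,0],[0.06,-0.004,0,0,0,0],[0.06,-0.005,0,0,0,0],[0.06,-0.004,0,0,0,0],[0.06,-0.005,0,0,0,0],[0.06,-0.004,0,0,0,0],[0.06,-0.004,0,0,0,0]]' -1
python3 -m pendant '[[0.02,-0.001,0,0,0,0],[0.02,-0.001,0,0,0,0],[0.015,-0.001,0,0,0,0],[0,0,0,0,0,0],[0,0,0,0,0,0],[0,0,0,0,0,0],[0,0,0,0,0,0],[0,0,0,0,0,0],[0,0,0,0,0,0],[0,0,0,0,0,0]]' -1
```

```text
time_s: 48.65
eef_pos: [0.5123, 0.2119, 0.0626]
eef_rot: [-0.002, 0.036, 0.999, -0.0]
wrist_force: [-7.0, 0.4, 1.4]
opening: -0.002
grasp_force: 0.0
time_s: 49.9
eef_pos: [0.5241, 0.2113, 0.0631]
eef_rot: [0.0, 0.036, 0.999, -0.0]
wrist_force: [0.4, -0.5, 0.1]
opening: 0.003
grasp_force: 0.0
```

```bash
python3 -m pendant '[[0.01,0,0,0,0,0],[0.01,0,0,0,0,0],[0.005,0,0,0,0,0],[0,0,0,0,0,0],[0,0,0,0,0,0],[0,0,0,0,0,0],[0,0,0,0,0,0],[0,0,0,0,0,0],[0,0,0,0,0,0],[0,0,0,0,0,0]]' -1
```

```text
time_s: 51.15
eef_pos: [0.5254, 0.2115, 0.0618]
eef_rot: [-0.004, 0.036, 0.999, -0.0]
wrist_force: [-10.7, 0.3, 4.8]
opening: 0.001
grasp_force: 0.0
```

```bash
python3 -m pendant '[[0.01,0,0,0,0,0],[0.01,0,0,0,0,0],[0,0,0,0,0,0],[0,0,0,0,0,0],[0,0,0,0,0,0],[0,0,0,0,0,0],[0,0,0,0,0,0],[0,0,0,0,0,0],[0,0,0,0,0,0],[0,0,0,0,0,0]]' -1
python3 -m pendant '[[-0.1,0,0,0,0,0],[-0.1,0,0.05,0,0,0],[0,0,0.3,0,0,0],[0,0,0.3,0,0,0],[0,0,0.3,0,0,0],[0.2,0,0,0,0,0],[0.28,0,0,0,0,0],[0,0,0,0,0,0],[0,0,0,0,0,0],[0,0,0,0,0,0]]' 0.6
python3 - <<'E'
from h import *
w=snap('wrist','w9.png')
E
```

```text
time_s: 52.4
eef_pos: [0.5252, 0.2115, 0.0612]
eef_rot: [-0.008, 0.036, 0.999, -0.001]
wrist_force: [-25.9, -0.5, 15.0]
opening: 0.002
grasp_force: 0.0
time_s: 53.65
eef_pos: [0.5883, 0.2116, 0.2535]
eef_rot: [0.0, 0.036, 0.999, 0.0]
wrist_force: [-0.3, -0.5, -0.8]
opening: 0.802
grasp_force: 0.0
```

View pics/w9.png

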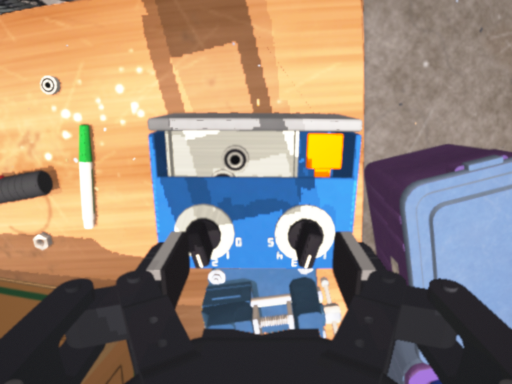

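The door is shut. One bearing shows at (234,159) and another just under the roof at (221,172). The orange pad is at (324,150). I'll check its width for height (36 mm at z = 0.074).

Run:
```python
from h import *
w=snap('wrist')
for n,dh in (('w9.png',0),('w1.png',None)):
    g=cv2.cvtColor(cv2.imread('pics/'+n),cv2.COLOR_BGR2HSV); m=((g[...,0]>8)&(g[...,0]<32)&(g[...,1]>200)&(g[...,2]>150)).astype(np.uint8)
    m[:120]=0;m[200:]=0;m[:,:295]=0
    k=max(cv2.findContours(m,0,1)[0],key=cv2.contourArea); x,y,W,H=cv2.boundingRect(k); rows=[r for r in range(y+4,y+H-14)]
    wd=np.median([m[r].sum() for r in rows]); r=rows[len(rows)//2]; print(n,(x,y,W,H),wd)
    if dh==0:
        for z in(.06,.074): p=ray(w,[(x-.5,r),(x-.5+wd,r)],z); print(z,np.linalg.norm(p[0]-p[1]))
    else:
        hc=.2784+.1335; 
        for z in(.06,.074): print(z,wd/317.2*(hc-z)/.96)
print(w['P'])
```

```text
w9.png (307, 133, 36, 44) 35.0
0.06 0.03689477300953859
0.074 0.03531984262137904
w1.png (312, 125, 34, 40) 33.0
0.06 0.03813544293820933
0.074 0.03661826134930643
[0.51913699 0.21760303 0.38796803]
```

Run:
```python
from h import *
w=snap('wrist')
for z in(.06,.067,.074): print(z,ray(w,[(307-.5,150),(342.5,150),(324.5,133-.5)],z)[:,:2].round(4).tolist())
print(ray(w,[(161,178),(358,178)],.095)) # roof front corners
```

```text
0.06 [[0.5777, 0.2613], [0.5803, 0.2992], [0.5607, 0.2806]]
0.067 [[0.5764, 0.2604], [0.579, 0.2975], [0.5598, 0.2793]]
0.074 [[0.5752, 0.2595], [0.5777, 0.2957], [0.5589, 0.2779]]
[[0.58825604 0.11627911 0.095     ]
 [0.60200677 0.30546329 0.095     ]]
```

The pad solves to 36.3 mm width at z = 0.074 and its centre is exactly as predicted, so the catch is up. Now the left dial.

```bash
python3 -m pendant '[[0.163,0.1,0,0,0,-0.08],[0.163,0.1,0,0,0,-0.083],[0,0,-0.15,0,0,0],[0,0,-0.15,0,0,0],[0,0,-0.15,0,0,0],[0,0,-0.1,0,0,0],[0,0,-0.085,0,0,0],[0,0,0,0,0,0],[0,0,0,0,0,0],[0,0,0,0,0,0]]' 0.2
python3 -m pendant '[[0,0,0,0,0,0],[0,0,0,0,0,0],[0,0,0,0,0,0],[0,0,0,0,0,0.1],[0,0,0,0,0,0.1],[0,0,0,0,0,0.1],[0,0,0,0,0,0.1],[0,0,0,0,0,0.1],[0,0,0,0,0,0.1],[0,0,0,0,0,0.1]]' -1
python3 -m pendant '[[0,0,0,0,0,0.09],[0,0,0,0,0,0.09],[0,0,0,0,0,0.07],[0,0,0,0,0,0],[0,0,0,0,0,0],[0,0,0,0,0,0],[0,0,0,0,0,0],[0,0,0,0,0,0],[0,0,0,0,0,0],[0,0,0,0,0,0]]' -1
```

```text
time_s: 55.05
eef_pos: [0.6552, 0.2515, 0.1276]
eef_rot: [0.001, 0.163, 0.987, 0.0]
wrist_force: [-0.3, -0.1, -0.0]
opening: 0.597
grasp_force: 0.0
time_s: 56.3
eef_pos: [0.6538, 0.2514, 0.1268]
eef_rot: [-0.001, -0.378, 0.926, 0.0]
wrist_force: [-3.3, -0.5, 4.2]
opening: 0.151
grasp_force: 59.9
time_s: 57.55
eef_pos: [0.6534, 0.2516, 0.1268]
eef_rot: [-0.001, -0.55, 0.835, 0.001]
wrist_force: [-5.4, -0.3, 6.0]
opening: 0.146
grasp_force: 60.0
```

```bash
python3 -m pendant '[[0,0,0,0,0,0],[0,0,0,0,0,0],[0,0,0,0,0,0],[0,0,0.1,0,0,0],[0,0,0.25,0,0,0],[0,0,0.05,0,0,0],[-0.02,-0.25,0,0,0,-0.11],[-0.017,-0.247,0,0,0,-0.11],[0,0,0,0,0,-0.11],[0,0,0,0,0,-0.11]]' 0.2
python3 -m pendant '[[0,0,0,0,0,-0.1],[0,0,0,0,0,-0.088],[0,0,-0.1,0,0,0],[0,0,-0.1,0,0,0],[0,0,-0.1,0,0,0],[0,0,-0.1,0,0,0],[0,0,0,0,0,0],[0,0,0,0,0,0],[0,0,0,0,0,0],[0,0,0,0,0,0]]' 0.2
python3 -m pendant '[[0,0,0,0,0,0],[0,0,0,0,0,0],[0,0,0,0,0,0],[0,0,0,0,0,0],[0,0,0,0,0,0.11],[0,0,0,0,0,0.11],[0,0,0,0,0,0.11],[0,0,0,0,0,0.11],[0,0,0,0,0,0.11],[0,0,0,0,0,0.08]]' -1
```

```text
time_s: 58.8
eef_pos: [0.6471, 0.1509, 0.2069]
eef_rot: [0.0, -0.231, 0.973, -0.0]
wrist_force: [0.1, -0.2, -0.8]
opening: 0.597
grasp_force: 0.0
time_s: 60.05
eef_pos: [0.6475, 0.152, 0.1271]
eef_rot: [0.001, -0.089, 0.996, -0.0]
wrist_force: [-0.3, -0.4, -0.2]
opening: 0.6
grasp_force: 0.0
time_s: 61.3
eef_pos: [0.646, 0.1526, 0.1265]
eef_rot: [-0.001, -0.553, 0.833, 0.001]
wrist_force: [-5.4, -0.3, 7.3]
opening: 0.149
grasp_force: 61.4
```

```bash
python3 -m pendant '[[0,0,0,0,0,0],[0,0,0,0,0,0],[0,0,0,0,0,0],[0,0,0.1,0,0,0],[0,0,0.25,0,0,0],[0,0,0.25,0,0,-0.1],[-0.15,0.1,0,0,0,-0.11],[-0.15,0.1,0,0,0,-0.11],[0,0,0,0,0,-0.11],[0,0,0,0,0,-0.11]]' 0.6
python3 -m pendant '[[0,0,0,0,0,-0.11],[0,0,0,0,0,-0.11],[0,0,0,0,0,-0.03],[0,0,0,0,0,0],[0,0,0,0,0,0],[0,0,0,0,0,0],[0,0,0,0,0,0],[0,0,0,0,0,0],[0,0,0,0,0,0],[0,0,0,0,0,0]]' 1
python3 - <<'E'
from h import *
w=snap('wrist'); t=snap('top')
b=cv2.resize(t['color'][155:235,148:348],None,fx=2.56,fy=2.56)
cv2.imwrite('pics/z10.png',np.vstack([w['color'],b]))
E
```

```text
time_s: 62.55
eef_pos: [0.587, 0.1925, 0.2482]
eef_rot: [0.001, -0.156, 0.988, -0.0]
wrist_force: [0.7, 0.3, 0.3]
opening: 0.8
grasp_force: 0.0
time_s: 63.8
eef_pos: [0.5869, 0.1919, 0.2461]
eef_rot: [-0.0, 0.037, 0.999, -0.0]
wrist_force: [0.3, 0.4, 0.7]
opening: 0.999
grasp_force: 0.0
```

View pics/z10.png

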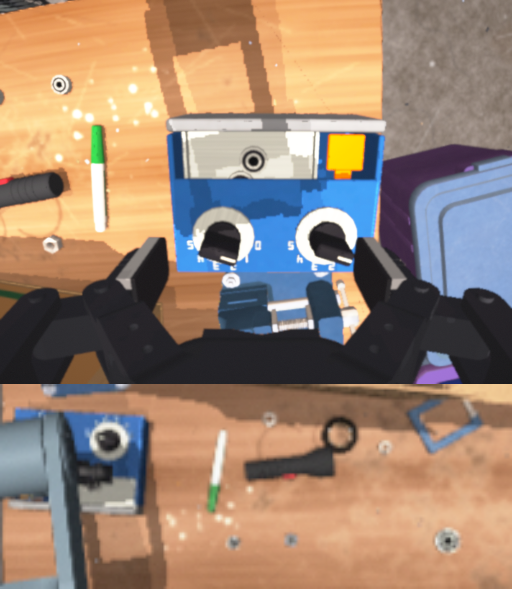

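The door is shut and the catch is up at (346,152). The dials' pointers are near (230,260) and (340,258). I'll measure their angles numerically.

Run:
```python
from h import *
w=snap('wrist'); g=cv2.cvtColor(w['color'],cv2.COLOR_BGR2GRAY)
ex=np.array([np.cos(.071),-np.sin(.071)]);ey=np.array([-ex[1],ex[0]]);O=np.array([.5377,.21])
for nm,y in(('L',.05),('R',-.05)):
    c=O+.112*ex+y*ey; u=proj(w,[*c,.139])[0]
    print(nm,u.round(1))
    for a in np.linspace(-1.4,1.6,11):
        pass
    # mean brightness of short radial segments r 9..16 mm on bar-top plane vs angle
    for v in np.arange(-.3,.75,.1):
        a=1.25-v; dr=np.cos(a)*ex+np.sin(a)*ey
        P=proj(w,[[*(c+r*dr),.139] for r in np.linspace(-.016,.016,17)])
        print(round(v,1),[int(g[int(round(q[1])),int(round(q[0]))]) for q in P])
```

```text
L [335.5 255.5]
-0.3 [55, 52, 54, 55, 55, 55, 57, 58, 59, 87, 170, 109, 67, 65, 62, 58, 37]
-0.2 [45, 51, 54, 55, 55, 55, 57, 58, 59, 173, 170, 109, 67, 87, 66, 62, 46]
-0.1 [50, 56, 55, 55, 55, 57, 57, 58, 59, 173, 170, 212, 144, 170, 112, 72, 98]
0.0 [49, 56, 57, 57, 57, 57, 57, 58, 59, 173, 246, 212, 240, 253, 235, 248, 107]
0.1 [51, 57, 58, 59, 59, 59, 57, 58, 59, 173, 246, 252, 254, 254, 254, 254, 151]
0.2 [51, 60, 60, 60, 60, 59, 58, 58, 59, 107, 252, 250, 240, 201, 173, 131, 151]
0.3 [51, 56, 58, 59, 60, 59, 58, 58, 59, 159, 252, 250, 240, 172, 67, 62, 125]
0.4 [41, 51, 53, 58, 59, 58, 58, 58, 59, 159, 252, 142, 117, 75, 58, 75, 113]
0.5 [30, 42, 44, 53, 55, 58, 58, 58, 59, 159, 240, 142, 86, 55, 64, 113, 137]
0.6 [28, 32, 34, 46, 55, 56, 58, 58, 59, 159, 171, 115, 55, 82, 108, 141, 142]
0.7 [25, 28, 31, 46, 49, 56, 58, 58, 59, 159, 171, 58, 53, 95, 138, 143, 144]
R [218.2 256.1]
-0.3 [200, 81, 55, 54, 53, 54, 54, 56, 58, 176, 181, 123, 66, 63, 62, 58, 105]
-0.2 [74, 53, 54, 54, 54, 55, 54, 56, 58, 176, 251, 230, 132, 76, 100, 62, 162]
-0.1 [48, 54, 54, 55, 55, 55, 57, 56, 58, 152, 251, 230, 250, 170, 208, 155, 181]
0.0 [55, 54, 54, 54, 56, 55, 57, 62, 58, 152, 251, 254, 254, 253, 253, 247, 119]
0.1 [55, 55, 56, 55, 56, 57, 57, 62, 58, 152, 254, 252, 240, 253, 246, 212, 113]
0.2 [54, 55, 57, 57, 57, 57, 57, 62, 58, 152, 252, 243, 220, 205, 164, 104, 136]
0.3 [38, 40, 57, 58, 58, 57, 57, 62, 58, 152, 194, 152, 110, 79, 63, 89, 172]
0.4 [32, 34, 53, 58, 58, 58, 62, 62, 58, 152, 194, 152, 55, 55, 56, 195, 166]
0.5 [31, 32, 45, 54, 58, 60, 62, 62, 58, 139, 194, 60, 55, 81, 95, 205, 247]
0.6 [26, 29, 37, 53, 57, 61, 62, 65, 58, 139, 146, 60, 72, 81, 124, 141, 170]
0.7 [27, 27, 30, 45, 56, 61, 66, 65, 58, 72, 72, 58, 89, 120, 128, 128, 131]
```

Run:
```python
from h import *
w=snap('wrist'); g=cv2.cvtColor(w['color'],cv2.COLOR_BGR2GRAY)
ex=np.array([np.cos(.071),-np.sin(.071)]);ey=np.array([-ex[1],ex[0]]);O=np.array([.5377,.21])
for nm,y in(('L',.05),('R',-.05)):
    c=O+.112*ex+y*ey; pts=[]
    vv,uu=np.mgrid[225:285,190:375]; uv=np.c_[uu.ravel(),vv.ravel()]
    q=ray(w,uv,.139)[:,:2]-c; a=1.25; d=np.cos(a)*ex+np.sin(a)*ey; n=np.array([-d[1],d[0]])
    s=q@d; t=q@n; k=(s>.002)&(s<.015)&(abs(t)<.0055); wt=np.clip(g[vv.ravel(),uu.ravel()][k].astype(float)-100,0,None)
    s,t=s[k],t[k]; ms=(wt*s).sum()/wt.sum(); mt=(wt*t).sum()/wt.sum(); sl=(wt*(s-ms)*(t-mt)).sum()/(wt*(s-ms)**2).sum()
    print(nm,'slope val',-np.arctan(sl),'centroid val',-np.arctan2(mt,ms),'mid',ms,mt)
```

```text
L slope val 0.017229667829958432 centroid val 0.11746868745181999 mid 0.008700115259371593 -0.0010267179940416586
R slope val 0.034533200881996635 centroid val 0.039697416228838614 mid 0.00858634350179199 -0.00034103481456438034
```

The stripe slopes give 0.02 and 0.03 rad, which agrees with the gripper readings. I'm handing in.

```bash
python3 -c "
from bench import ctrl
print(ctrl.hand_in())"
```

```text
the job is handed in; nothing more can be done
None
```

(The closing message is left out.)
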